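# Turn the ribbon to the front of the florist's turntable

### The job

Turn the florist's turntable until the ribbon spool on it (the thicker of its two rolls, with flanges) stands at the front, in line with the brass stud on the tongue of the fixed stand. Turn it by gently pushing the upright wooden posts at its rim with closed fingertips, either way round; do not grip anything, and do not touch or lift the things that stand on it. Leave everything else on the table where it is.

Things in the scene. Friction and masses are not known exactly. Their poses are not given: they have to be found in the camera images.
- stand: fixed dark wooden foot under the turntable, 190 mm across, 12 mm high; origin on the table on the turntable's axis, z up. Its -x axis is the front: a tongue 30 mm wide and 10 mm high runs out along it, roughly towards the robot, to 185 mm from the axis, with a brass stud (16 mm wide, top 18 mm above the table) 165 mm from the axis
- turntable: light wooden disc 250 mm across, 12 mm thick, turns both ways about its vertical axis, several turns; origin on the axis at its underside, 18 mm above the table; axes turn with it. Upper face 30 mm above the table, hub 26 mm across and 17 mm high on it. One thing lies in each quarter. Bearing friction 0.12 N m (1 N at a post), so it stays where it is left
- post_0 (a point): upright dark wooden post on the disc, half-way up (52 mm above the table); 14 mm in diameter (20 mm at the foot), top 74 mm above the table, 115 mm from the axis, 45 degrees counter-clockwise from the turntable's x axis. A rib 10 mm high runs from it to the hub
- post_1 (a point): upright dark wooden post on the disc, half-way up (52 mm above the table); 14 mm in diameter (20 mm at the foot), top 74 mm above the table, 115 mm from the axis, 135 degrees counter-clockwise from the turntable's x axis. A rib 10 mm high runs from it to the hub
- post_2 (a point): upright dark wooden post on the disc, half-way up (52 mm above the table); 14 mm in diameter (20 mm at the foot), top 74 mm above the table, 115 mm from the axis, 225 degrees counter-clockwise from the turntable's x axis. A rib 10 mm high runs from it to the hub
- post_3 (a point): upright dark wooden post on the disc, half-way up (52 mm above the table); 14 mm in diameter (20 mm at the foot), top 74 mm above the table, 115 mm from the axis, 315 degrees counter-clockwise from the turntable's x axis. A rib 10 mm high runs from it to the hub
- spool_mid (a point): centre (half-way up) of the ribbon spool, a drum lying flat, 54 mm across and 22 mm high with pale flanges and a short loose end of gold ribbon; loose on the disc, its centre 65 mm from the axis, mid-way between two posts
- spool: the same ribbon spool; origin at its underside 8 mm beside its centre, z up
- pot: small empty clay pot, 59 mm across and 45 mm high, loose in another quarter of the disc, centre 65 mm from the axis; origin at the centre of its underside
- tape_roll: flat roll of stem tape, 58 mm across and 13 mm high with a hole, loose in another quarter of the disc, centre 65 mm from the axis; origin at the centre of its underside
- clip: wooden spring clip lying flat, 72 x 19 x 12 mm, loose in another quarter of the disc, centre 65 mm from the axis; origin at the centre of its underside
- vase_a: glass bud vase, 48 mm across, 150 mm high, standing loose on the table to the left; origin at the centre of its underside
- vase_b: glass bud vase, 46 mm across, 144 mm high, beside the other; origin at the centre of its underside
- glue: small brown dropper bottle, 34 mm across, 102 mm high, standing loose on the table to the right; origin at the centre of its underside
- duck: rubber duck, 56 x 46 x 42 mm, loose on the table to the right of and nearer than the turntable; origin at the centre of its underside

How it is judged:
At the end, for the whole second after the job is handed in: Spool centre within 12 mm of the line from the axis to the stud and at least 45 mm out along it; turntable at rest; spool, pot, tape roll and clip lie upright on the disc, centres 45 to 85 mm from the axis; vases, dropper bottle and duck upright within 20 mm of their starts (y of spool_mid in the frame of stand between -0.012 and 0.012 m and x of spool_mid in the frame of stand below -0.045 m and angular speed of turntable below 0.05 rad/s and horizontal distance between spool_mid and turntable between 0.045 and 0.085 m and angle between each of spool, pot, tape_roll, clip, vase_a, vase_b, glue, duck's own z axis and vertical below 0.2 rad and z of spool_mid in the frame of turntable below 0.035 m and linear speed of each of spool, pot, tape_roll, clip below 0.02 m/s and horizontal distance between pot and turntable between 0.045 and 0.085 m and z of each of pot, tape_roll, clip in the frame of turntable below 0.024 m and horizontal distance between tape_roll and turntable between 0.045 and 0.085 m and horizontal distance between clip and turntable between 0.045 and 0.085 m and distance of each of vase_a, vase_b, glue, duck from where it was at the start of the episode below 0.02 m); the robot touches nothing.
It fails at once if a post is taken between the fingers ((horizontal distance between the grasp point and post_0 below 0.009 m and height (world z) of the grasp point below 0.088 m) or (horizontal distance between the grasp point and post_1 below 0.009 m and height (world z) of the grasp point below 0.088 m) or (horizontal distance between the grasp point and post_2 below 0.009 m and height (world z) of the grasp point below 0.088 m) or (horizontal distance between the grasp point and post_3 below 0.009 m and height (world z) of the grasp point below 0.088 m)).
It fails at once if a finger or another part of the arm touches one of the four things on the turntable (contact force between any of the fingers, the arm and spool above 0.5 N or contact force between any of the fingers, the arm and pot above 0.5 N or contact force between any of the fingers, the arm and tape_roll above 0.5 N or contact force between any of the fingers, the arm and clip above 0.5 N).
It fails at once if one of the four things is lifted off the turntable (z of any of spool_mid, pot, tape_roll, clip in the frame of turntable above 0.045 m).
It fails at once if the turntable is shoved or squeezed with more than 20 N (contact force between any of the fingers, the arm and turntable above 20 N).
It fails at once if a vase, the dropper bottle or the duck beside the turntable is moved by more than 20 mm (distance of any of vase_a, vase_b, glue, duck from where it was at the start of the episode above 0.02 m).
It also fails if it takes over 64 s, if anything falls off the work surface, if the arm or the gripper's body presses on something with over 40 N, if the wrist force passes 120 N, or if a joint passes its speed limit or range.

### The arm

A 6-joint arm with a two-finger parallel gripper is mounted at the origin on the work surface; the furniture and walls round the work are solid. World frame = base frame: x ahead of the robot, y to its left, z up, the work surface at z = 0. Lengths are in m, angles in rad, forces in N, time in s.
With the tool pointing down it reaches from about 0.375 to 0.975 m from the base axis. Payload 3.8 kg.
Tool frame: the origin (TCP) lies at the very end of the fingers, on their centre line; the grasp point (between the pads) lies 19 mm behind it; z points along the fingers, y is the line along which they close (so a half turn about z gives the same grasp; the last joint's range is limited). The gripper opens to 85 mm and grips with 20 to 120 N. Pads are 22 mm wide; open, the fingers measure 114 mm over their backs; the gripper's body (76 mm by 85 mm) begins 54 mm behind the grasp point. The pads swing forward as they close: fully open they stand 13 mm farther back than shut.
Start: joints at [-1.179, 0.264, 1.604, -0, 1.274, -0.037], TCP at [0.281, -0.614, 0.231] pointing down, gripper open.
Joint ranges: [-2.63, 2.63], [-0.94, 2.18], [0.31, 2.57], [-1.31, 4.45], [0, 2.66], [-2.55, 2.55]. Speed limits (rad/s): [2.57, 2.57, 3.14, 3.14, 3.14, 3.14].

### API

Orientations are given as a rotation vector (axis times angle).
In Python, from workcell import read_state, read_camera, calibration, finish_job gives the robot as it stands.
- The arm moves only by the tool step_arm, never from a script. Its argument "commands" is a list of rows, each an object of numbers: "fingers": the gripper's target within -1 to 1 (shut at 1, half-way at 0, fully open at -1); "dx", "dy", "dz": the shift along the tool's x, y, z in m; "roll": the turn about the tool's z in degrees. In form: [{"fingers": .., "dx": .., "dy": .., "dz": .., "roll": ..}, ...]. A call has 1 to 8 rows; each row is the pose to reach, as a shift and turn from the pose commanded when the call began, along the tool's axes at that moment; what a row does not reach only later rows make up. A row lasts 1/8 s, in which the tool goes at most 62.5 mm and 10.7 degrees, less where a joint would pass 70% of its speed; a pose out of reach is approached as far as the arm can. A call with a gripper value outside its range is refused whole. The fingers move at their own pace and stop on an object; "squeeze" is the grip in N (left out, the last holds). Time passes only in rows, so rows that repeat a pose let the fingers close. It gives the time, the measured TCP pose, the force, the opening and the grip force at its end, in the units of the state.
- read_state(): the state, without advancing time (a new reading comes with each control period).
- read_camera(name): name is "side" or "top" or "wrist"; returns (picture, depth): 384x512x3 uint8, blue, green, red; 384x512 float32, m along the optical axis (not along the pixel's ray), 0 where there is no reading.
- calibration(name): a dict with "intrinsics" (3x3 intrinsics, pixels), "world_to_cam" (4x4, takes a point from world to camera coordinates). Camera axes: x right, y up, looking along -z (the intrinsics and any distortion apply to the point x, -y, -z); pixel columns grow to the right and rows downward; lengths in m; the calibration is good to about 2 mm. A picture is of the moment at which its call begins: read the wrist's pose just before it. calibration takes no time and is no camera call; for the wrist camera it gives the pose at the moment of the call.
- finish_job(): hands the job in; it is judged then, once.
The state is a dict: "time": time; "q": joint angles; "joint_vel": joint speeds; "joint_torque": joint torques, N m; "tool_pos": TCP position; "tcp_rot": TCP orientation; "wrist_force": force on the tool from outside, world axes, zero at the start; "torque": the same for the moment, N m; "width": opening from 0.0 (shut) to 1.0 (fully open); "grip_force": force on a finger pad.
Only numpy, scipy, OpenCV 4.12 (cv2) and the standard library are available. Lean on these libraries where they do the work, as an engineer would, in place of code of your own. Each camera call takes 0.05 s, during which the arm holds its last target. There are 200 camera calls.

## Working session

There is one attempt and no reset: what is moved stays moved. The work goes in short steps, Python scripts to look and compute and a tool call to move; the robot and the scene stay as the last step left them, time stands still between calls to the robot, and variables do not carry over. Pictures are saved under pics/ and viewed, at most 10 in all, crops included, and the job is handed in when it is done.

Besides the shell and the picture viewer there is one more tool, called after ">>>" by a JSON object that holds its "method" and its "body", one argument or row to a line. step_arm: Moves the arm, as the interface text tells. Its arguments: {"type":"object","properties":{"commands":{"type":"array","items":{"type":"object","properties":{"fingers":{"type":"number"},"dx":{"type":"number"},"dy":{"type":"number"},"dz":{"type":"number"},"roll":{"type":"number"}}}},"squeeze":{"type":"number"}},"required":["commands"]}

```bash
mkdir -p pics; cat > h.py <<'E'
import numpy as np, cv2
from workcell import *
def pix2w(name,u,v,depth=None,z=None,cal=None):
    c=cal or calibration(name);K=np.array(c["intrinsics"]);T=np.linalg.inv(np.array(c["world_to_cam"]))
    r=np.linalg.inv(K)@[u,v,1.];r=np.array([r[0],-r[1],-r[2]])
    o=T[:3,3];d=T[:3,:3]@r
    s=depth if depth is not None else (z-o[2])/d[2]
    return o+s*d
E
python3 - <<'E'
from h import *
s=read_state();print(s["time"],s["tool_pos"],s["tcp_rot"])
for n in("top","side"):
    c=calibration(n);print({k:np.round(v,3).tolist() if not isinstance(v,str) else v for k,v in c.items()})
    p,d=read_camera(n);cv2.imwrite(f"pics/{n}.png",cv2.resize(p,(800,600)));np.save(n+".npy",d)
E
```

```text
0.0 [ 0.28037105 -0.61322564  0.22996655] [-3.06753715e+00 -6.67888454e-01  6.05369986e-04]
{'intrinsics': [[374.36, 0.0, 258.72], [0.0, 374.36, 192.637], [0.0, 0.0, 1.0]], 'world_to_cam': [[0.011, -1.0, -0.015, 0.02], [0.99, 0.009, 0.142, -0.518], [-0.142, -0.016, 0.99, -1.181], [0.0, 0.0, 0.0, 1.0]]}
{'intrinsics': [[469.443, 0.0, 260.26], [0.0, 469.443, 197.515], [0.0, 0.0, 1.0]], 'world_to_cam': [[-0.433, 0.901, 0.01, 0.206], [-0.542, -0.269, 0.796, 0.199], [0.72, 0.339, 0.605, -1.967], [0.0, 0.0, 0.0, 1.0]]}
```

View pics/top.png

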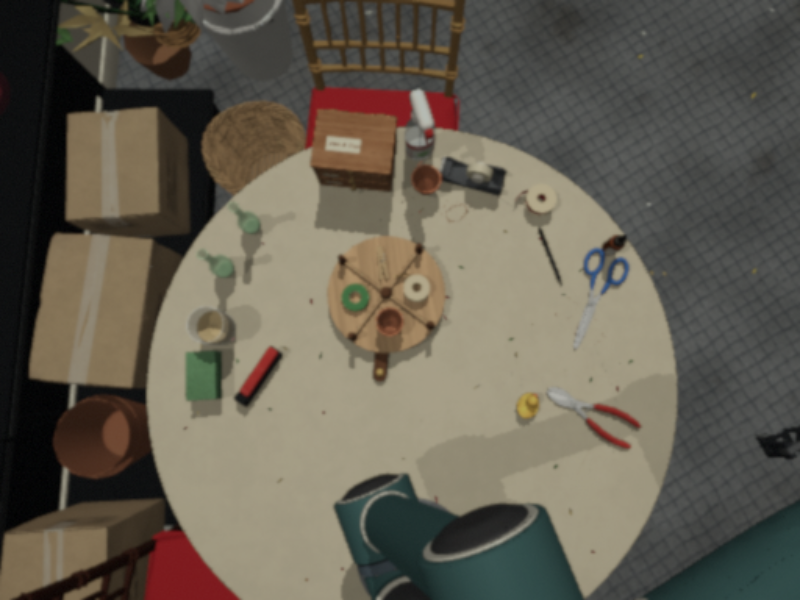

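View pics/side.png

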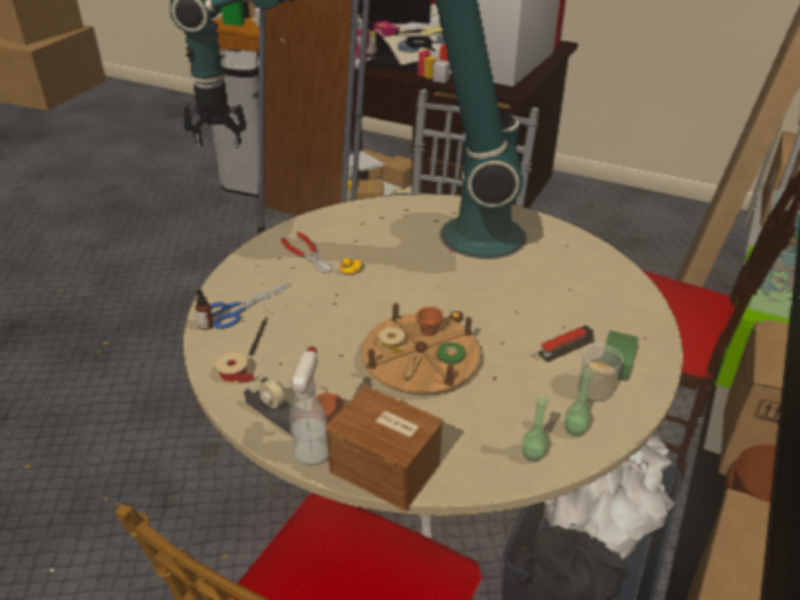

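The top view shows the disc centred at about (387,293). The pot is in front, a pale roll at (417,290) on the right and a green roll at (355,297) on the left. The stud is at (380,372). I'll enlarge this to tell the spool from the tape.

```bash
python3 - <<'E'
from h import *
p=cv2.imread("pics/top.png")
p,d=read_camera("top");c=p[140:255,195:300];cv2.imwrite("pics/c1.png",cv2.resize(c,None,fx=5,fy=5,interpolation=cv2.INTER_CUBIC))
p,d=read_camera("side");c=p[185:260,220:320];cv2.imwrite("pics/c2.png",cv2.resize(c,None,fx=6,fy=6,interpolation=cv2.INTER_CUBIC))
E
```

```text
(no output)
```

View pics/c1.png

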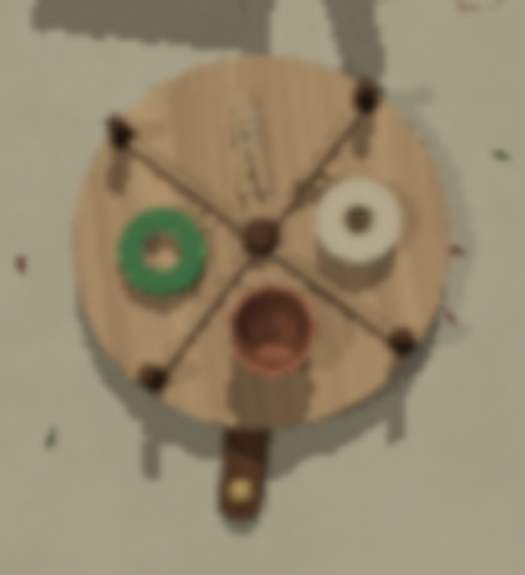

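View pics/c2.png

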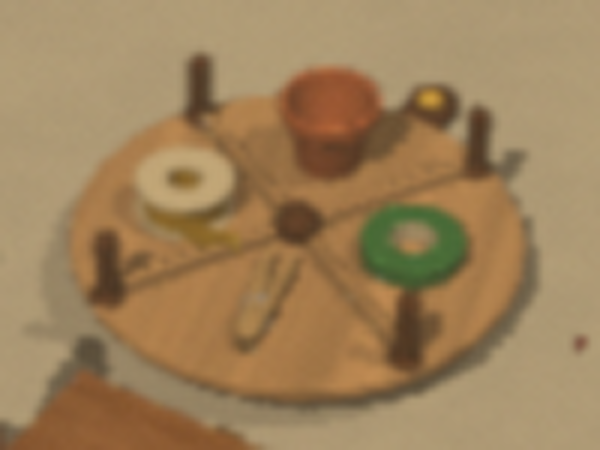

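The pale, thick spool with the gold ribbon is on the right, crop pixel (358,218). The green roll on the left is the tape. The stud is at (240,489), the hub at (260,235), and the post tops are at (367,92), (122,128), (153,374) and (402,338).

```bash
python3 - <<'E'
from h import *
P=lambda x,y,z:pix2w("top",(x+.5)/5-.5+195,(y+.5)/5-.5+140,z=z)[:2]
posts=np.array([P(367,92,.074),P(122,128,.074),P(153,374,.074),P(402,338,.074)])
hub=P(260,233,.047);stud=P(240,489,.018);sp=P(358,219,.052)
o=(posts.mean(0));print("posts",posts,"o",o,"hub",hub,"stud",stud,"spool",sp)
a=lambda v:np.degrees(np.arctan2(v[1],v[0]))
print("r",np.linalg.norm(posts-o,axis=1),np.linalg.norm(sp-o),np.linalg.norm(stud-o))
print("ang posts",[a(q-o) for q in posts],"spool",a(sp-o),"stud",a(stud-o))
for n,x,y in(("duck",528,406),("pot",389,318),("spray",420,130),("vase",222,262),("box",355,180)):
    print(n,pix2w("top",x*.64,y*.64,z=.03)[:2])
from scipy.spatial.transform import Rotation as R
print(R.from_rotvec(read_state()["tcp_rot"]).as_matrix().round(3))
E
```

```text
posts [[ 0.62421029 -0.00395369]
 [ 0.59951419  0.15230872]
 [ 0.44231275  0.12875625]
 [ 0.46643272 -0.02705601]] o [0.53311749 0.06251382] hub [0.5366999  0.06439638] stud [0.37264162 0.07622512] spool [0.54557682 0.00105392]
r [0.11276448 0.11167652 0.11239911 0.11166742] 0.06271007938109231 0.16106056065271498
ang posts [np.float64(-36.11703189111666), np.float64(53.519809203171185), np.float64(143.88909371375982), np.float64(-126.66769374367105)] spool -78.5401342633609 stud 175.11642180979783
duck [ 0.30466388 -0.22912518]
pot [0.48230353 0.0566461 ]
spray [ 0.89639707 -0.00511601]
vase [0.59876246 0.41347555]
box [0.78179198 0.13457677]
[[ 0.909  0.416 -0.001]
 [ 0.416 -0.909  0.001]
 [ 0.    -0.001 -1.   ]]
```

>>> {"method": "step_arm", "body": {
  "commands": [
    {"fingers": 1, "dx": 0.05, "dy": -0.05, "dz": 0, "roll": -10},
    {"fingers": 1, "dx": 0.09, "dy": -0.09, "dz": 0, "roll": -20},
    {"fingers": 1, "dx": 0.13, "dy": -0.13, "dz": 0, "roll": -30},
    {"fingers": 1, "dx": 0.17, "dy": -0.17, "dz": 0, "roll": -40},
    {"fingers": 1, "dx": 0.21, "dy": -0.21, "dz": 0, "roll": -50},
    {"fingers": 1, "dx": 0.25, "dy": -0.25, "dz": 0, "roll": -60},
    {"fingers": 1, "dx": 0.29, "dy": -0.29, "dz": 0, "roll": -70},
    {"fingers": 1, "dx": 0.33, "dy": -0.33, "dz": 0, "roll": -80}
  ]
}}

```text
time: 1.2
tool_pos: [0.4439, -0.1748, 0.2314]
tcp_rot: [1.915, 2.49, 0.0]
wrist_force: [0.5, 0.1, 1.1]
width: 0.005
grip_force: 0.0
```

```bash
cat >> h.py <<'E'
from scipy.spatial.transform import Rotation as R
O=np.array([.535,.063])
def rel(targets):
    "targets: (finger angle deg, radius, z) -> rows relative to current pose, tool x along clockwise tangent"
    s=read_state();M=R.from_rotvec(s["tcp_rot"]).as_matrix();yaw=np.degrees(np.arctan2(M[1,0],M[0,0]))
    print("t",s["time"],"pos",s["tool_pos"],"yaw",yaw)
    for a,r,z in targets:
        t=np.radians(a);w=np.r_[O+r*np.array([np.cos(t),np.sin(t)]),z]
        d=M.T@(w-s["tool_pos"]);ro=(yaw-(a-90)+180)%360-180
        print(a,d.round(4),round(ro,1))
E
python3 -c "
from h import *
rel([(-112,.118,.2),(-112,.118,.05)])"
```

```text
t 1.2 pos [ 0.44386029 -0.17481742  0.23140594] yaw 104.88167551338294
-112 [0.1121 0.0783 0.0314] -53.1
-112 [0.1121 0.0782 0.1814] -53.1
```

>>> {"method": "step_arm", "body": {
  "commands": [
    {"fingers": 1, "dx": 0.04, "dy": 0.03, "dz": 0.03, "roll": -10},
    {"fingers": 1, "dx": 0.08, "dy": 0.055, "dz": 0.03, "roll": -20},
    {"fingers": 1, "dx": 0.112, "dy": 0.078, "dz": 0.03, "roll": -30},
    {"fingers": 1, "dx": 0.112, "dy": 0.078, "dz": 0.03, "roll": -40},
    {"fingers": 1, "dx": 0.112, "dy": 0.078, "dz": 0.03, "roll": -50},
    {"fingers": 1, "dx": 0.112, "dy": 0.078, "dz": 0.03, "roll": -53},
    {"fingers": 1, "dx": 0.112, "dy": 0.078, "dz": 0.08, "roll": -53},
    {"fingers": 1, "dx": 0.112, "dy": 0.078, "dz": 0.1, "roll": -53}
  ]
}}

```text
time: 2.2
tool_pos: [0.4889, -0.0482, 0.1287]
tcp_rot: [-0.61, -3.078, 0.0]
wrist_force: [-0.4, 0.7, 0.0]
width: 0.002
grip_force: 0.0
```

```bash
python3 -c "
from h import *
rel([(-112,.118,.05)])
p,d=read_camera('side');cv2.imwrite('pics/s3.png',cv2.resize(p[100:270,180:350],None,fx=3.5,fy=3.5,interpolation=cv2.INTER_CUBIC))"
```

```text
t 2.2 pos [ 0.4889288  -0.04820743  0.12868589] yaw 157.57011736848287
-112 [-0.0013  0.0024  0.0787] -0.4
```

View pics/s3.png

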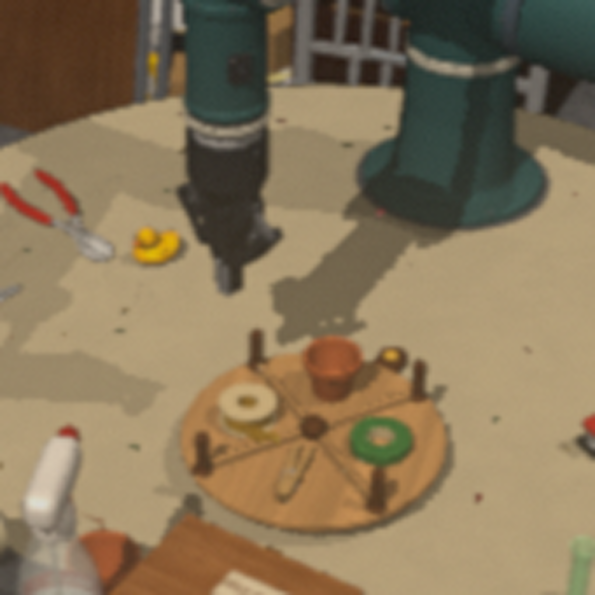

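The closed fingertips at (228,288) are above and to the right of the near-right post at (256,350). They're clear of the spool, so I'll descend.

>>> {"method": "step_arm", "body": {
  "commands": [
    {"fingers": 1, "dx": -0.001, "dy": 0.002, "dz": 0.04, "roll": 0},
    {"fingers": 1, "dx": -0.001, "dy": 0.002, "dz": 0.078, "roll": 0},
    {"fingers": 1, "dx": -0.001, "dy": 0.002, "dz": 0.078, "roll": 0}
  ]
}}

```text
time: 2.62
tool_pos: [0.4896, -0.0466, 0.0509]
tcp_rot: [-0.61, -3.075, 0.001]
wrist_force: [0.3, 0.4, -0.2]
width: -0.001
grip_force: 0.0
```

```bash
python3 -c "
from h import *
rel([(-112-k,.118,.05) for k in (4,8,12,16,20,25,30,35)])"
```

```text
t 2.625 pos [ 0.48959593 -0.0466278   0.05086069] yaw 157.57103491548565
-116 [0.0072 0.0009 0.0009] 3.6
-120 [0.0154 0.0017 0.001 ] 7.6
-124 [0.0235 0.0031 0.001 ] 11.6
-128 [0.0315 0.005  0.0011] 15.6
-132 [0.0394 0.0075 0.0011] 19.6
-137 [0.0489 0.0113 0.0012] 24.6
-142 [0.0581 0.016  0.0012] 29.6
-147 [0.0668 0.0215 0.0013] 34.6
```

>>> {"method": "step_arm", "body": {
  "commands": [
    {"fingers": 1, "dx": 0.007, "dy": 0.001, "dz": 0.001, "roll": 4},
    {"fingers": 1, "dx": 0.015, "dy": 0.002, "dz": 0.001, "roll": 8},
    {"fingers": 1, "dx": 0.0235, "dy": 0.003, "dz": 0.001, "roll": 12},
    {"fingers": 1, "dx": 0.0315, "dy": 0.005, "dz": 0.001, "roll": 16},
    {"fingers": 1, "dx": 0.039, "dy": 0.0075, "dz": 0.001, "roll": 20},
    {"fingers": 1, "dx": 0.049, "dy": 0.011, "dz": 0.001, "roll": 25},
    {"fingers": 1, "dx": 0.058, "dy": 0.016, "dz": 0.001, "roll": 30},
    {"fingers": 1, "dx": 0.067, "dy": 0.0215, "dz": 0.001, "roll": 35}
  ]
}}

```text
time: 3.62
tool_pos: [0.4406, -0.0019, 0.0549]
tcp_rot: [1.511, 2.75, 0.002]
wrist_force: [-0.0, -1.7, -0.2]
width: -0.001
grip_force: 0.7
```

```bash
python3 -c "
from h import *
rel([(-147-k,.118,.05) for k in (4,8,12,16,20,25,30,35)])
p,d=read_camera('top');cv2.imwrite('pics/t4.png',cv2.resize(p[140:255,195:300],None,fx=5,fy=5,interpolation=cv2.INTER_CUBIC))"
```

```text
t 3.625 pos [ 0.44062641 -0.00189991  0.05490391] yaw 122.41174852506252
-151 [ 0.0112 -0.0033  0.0049] 3.4
-155 [ 0.0194 -0.0026  0.0048] 7.4
-159 [ 0.0276 -0.0012  0.0048] 11.4
-163 [0.0356 0.0007 0.0048] 15.4
-167 [0.0434 0.0032 0.0048] 19.4
-172 [0.053  0.007  0.0048] 24.4
-177 [0.0622 0.0117 0.0048] 29.4
-182 [0.0709 0.0171 0.0047] 34.4
```

View pics/t4.png

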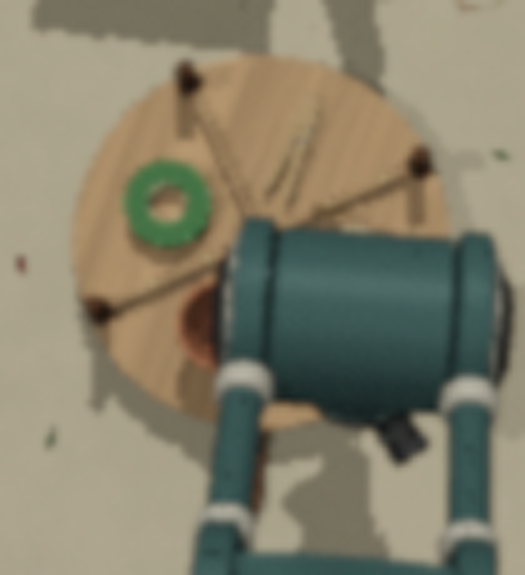

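The disc has turned about 20° clockwise, with the posts now at (187,76), (420,160) and (98,312). The push works, so I'll continue.

>>> {"method": "step_arm", "body": {
  "commands": [
    {"fingers": 1, "dx": 0.009, "dy": -0.002, "dz": 0.004, "roll": 3.5},
    {"fingers": 1, "dx": 0.0175, "dy": -0.002, "dz": 0.005, "roll": 7.5},
    {"fingers": 1, "dx": 0.0255, "dy": -0.001, "dz": 0.005, "roll": 11.5},
    {"fingers": 1, "dx": 0.0335, "dy": 0.001, "dz": 0.005, "roll": 15.5},
    {"fingers": 1, "dx": 0.0415, "dy": 0.003, "dz": 0.005, "roll": 19.5},
    {"fingers": 1, "dx": 0.051, "dy": 0.007, "dz": 0.005, "roll": 24.5},
    {"fingers": 1, "dx": 0.06, "dy": 0.0115, "dz": 0.005, "roll": 29.5},
    {"fingers": 1, "dx": 0.069, "dy": 0.017, "dz": 0.005, "roll": 34.5}
  ]
}}

```text
time: 4.68
tool_pos: [0.4181, 0.0658, 0.0495]
tcp_rot: [2.258, 2.18, 0.004]
wrist_force: [1.6, -1.7, 1.3]
width: 0.002
grip_force: 0.7
```

```bash
python3 -c "
from h import *
rel([(-182-k,.118,.05) for k in (4,8,12,16,20,25,30,35)])
print(read_state()['q'])"
```

```text
t 4.675 pos [0.41814178 0.06577002 0.04954346] yaw 87.99163795314438
-186 [ 0.0095 -0.0008 -0.0005] 4.0
-190 [ 0.0177  0.     -0.0005] 8.0
-194 [ 0.0258  0.0015 -0.0005] 12.0
-198 [ 0.0338  0.0035 -0.0004] 16.0
-202 [ 0.0417  0.006  -0.0004] 20.0
-207 [ 0.0512  0.0099 -0.0004] 25.0
-212 [ 0.0603  0.0147 -0.0004] 30.0
-217 [ 0.069   0.0202 -0.0004] 35.0
[ 9.76087304e-02 -2.03711579e-02  2.29261745e+00 -7.27373790e-04
  8.65407892e-01  1.33131693e-01]
```

>>> {"method": "step_arm", "body": {
  "commands": [
    {"fingers": 1, "dx": 0.008, "dy": -0.001, "dz": 0, "roll": 4},
    {"fingers": 1, "dx": 0.016, "dy": 0, "dz": 0, "roll": 8},
    {"fingers": 1, "dx": 0.024, "dy": 0.001, "dz": 0, "roll": 12},
    {"fingers": 1, "dx": 0.032, "dy": 0.003, "dz": 0, "roll": 16},
    {"fingers": 1, "dx": 0.04, "dy": 0.006, "dz": 0, "roll": 20},
    {"fingers": 1, "dx": 0.049, "dy": 0.0095, "dz": 0, "roll": 25},
    {"fingers": 1, "dx": 0.056, "dy": 0.013, "dz": 0, "roll": 29},
    {"fingers": 1, "dx": 0.06, "dy": 0.0145, "dz": 0, "roll": 30}
  ]
}}

```text
time: 5.68
tool_pos: [0.4343, 0.1255, 0.0491]
tcp_rot: [2.745, 1.526, 0.004]
wrist_force: [1.0, -1.5, 0.7]
width: -0.003
grip_force: 0.6
```

```bash
python3 -c "
from h import *
rel([(-212-k,.118,.05) for k in (3,6,9,12)])
p,d=read_camera('side');cv2.imwrite('pics/s5.png',cv2.resize(p[185:260,220:320],None,fx=6,fy=6,interpolation=cv2.INTER_CUBIC))"
```

```text
t 5.675 pos [0.43425543 0.1254756  0.04906727] yaw 58.1352954817992
-215 [ 0.0066  0.0007 -0.0009] 3.1
-218 [ 0.0127  0.0012 -0.0009] 6.1
-221 [ 0.0189  0.002  -0.0009] 9.1
-224 [ 0.0249  0.0032 -0.0009] 12.1
```

View pics/s5.png

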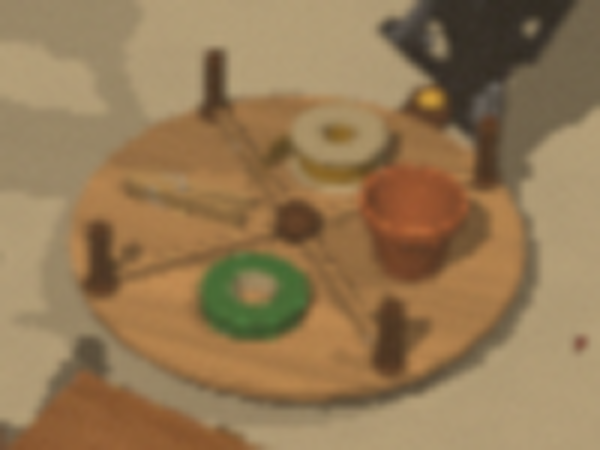

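The spool is near the front, with its flange centre at (340,133). The stud is at (431,99) and the post tops are at (214,52), (487,122), (392,300) and (98,226).

```bash
python3 -c "
from h import *
P=lambda x,y,z:pix2w('side',(x+.5)/6-.5+220,(y+.5)/6-.5+185,z=z)[:2]
posts=np.array([P(214,52,.074),P(487,122,.074),P(392,300,.074),P(98,226,.074)])
sp=P(340,133,.052);st=P(431,99,.018);hub=P(297,210,.047);o=posts.mean(0)
a=lambda v:np.degrees(np.arctan2(v[1],v[0]))%360
print(posts,sp,st,hub,o)
for c in(o,hub,O):print([a(q-c) for q in posts],a(sp-c),a(st-c))
"
```

```text
[[ 0.46279735 -0.02637458]
 [ 0.45390358  0.13651815]
 [ 0.61193771  0.14755549]
 [ 0.62673784 -0.01365589]] [0.47301592 0.05722799] [0.38008885 0.07544938] [0.53910785 0.06136081] [0.53884412 0.06101079]
[np.float64(228.9687076494046), np.float64(138.36470887307487), np.float64(49.81635988469164), np.float64(319.651732977103)] 183.28887221509768 174.80331915054387
[np.float64(228.98389954820067), np.float64(138.58499362035087), np.float64(49.80399096552004), np.float64(319.434428082659)] 183.5781236243355 174.93699698541226
[np.float64(231.06644434059464), np.float64(137.80604859076797), np.float64(47.7006924033627), np.float64(320.11796158472185)] 185.32008758062838 175.40531834126188
```

>>> {"method": "step_arm", "body": {
  "commands": [
    {"fingers": 1, "dx": 0.006, "dy": 0.0005, "dz": 0, "roll": 3},
    {"fingers": 1, "dx": 0.012, "dy": 0.001, "dz": 0, "roll": 6},
    {"fingers": 1, "dx": 0.0175, "dy": 0.0015, "dz": 0, "roll": 8.5},
    {"fingers": 1, "dx": 0.0175, "dy": 0.0015, "dz": 0, "roll": 8.5}
  ]
}}

```text
time: 6.22
tool_pos: [0.4438, 0.1394, 0.048]
tcp_rot: [2.851, 1.319, 0.002]
wrist_force: [0.8, -0.0, 0.6]
width: -0.003
grip_force: 0.0
```

>>> {"method": "step_arm", "body": {
  "commands": [
    {"fingers": 1, "dx": -0.015, "dy": 0, "dz": 0, "roll": 0},
    {"fingers": 1, "dx": -0.015, "dy": 0, "dz": -0.05, "roll": 0},
    {"fingers": 1, "dx": -0.06, "dy": 0, "dz": -0.1, "roll": 0},
    {"fingers": 1, "dx": -0.1, "dy": 0, "dz": -0.13, "roll": 0},
    {"fingers": 1, "dx": -0.15, "dy": 0, "dz": -0.15, "roll": 0},
    {"fingers": 1, "dx": -0.15, "dy": 0, "dz": -0.15, "roll": 0}
  ]
}}

```text
time: 6.98
tool_pos: [0.3445, 0.023, 0.1987]
tcp_rot: [2.852, 1.312, 0.005]
wrist_force: [0.4, -0.7, -1.0]
width: -0.002
grip_force: 0.0
```

```bash
python3 -c "
from h import *
p,d=read_camera('side');a=cv2.resize(p[185:260,220:320],None,fx=6,fy=6,interpolation=cv2.INTER_CUBIC)
p,d=read_camera('top');b=cv2.resize(p,None,fx=1,fy=1)
cv2.imwrite('pics/s6.png',a);cv2.imwrite('pics/t6.png',p[100:290,90:380])"
```

```text
(no output)
```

View pics/s6.png

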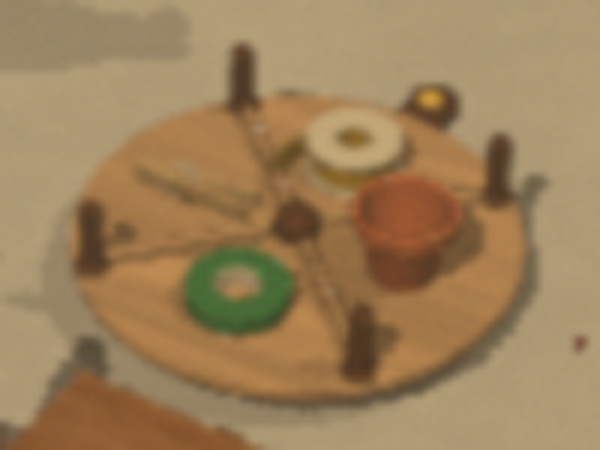

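View pics/t6.png

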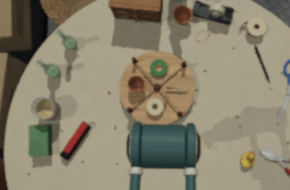

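The spool is now at (354,137) and the post tops are at (242,48), (500,138), (362,310) and (91,206). In the top view nothing else has moved.

```bash
python3 -c "
from h import *
P=lambda x,y,z:pix2w('side',(x+.5)/6-.5+220,(y+.5)/6-.5+185,z=z)[:2]
posts=np.array([P(242,48,.074),P(500,138,.074),P(362,310,.074),P(91,206,.074)])
sp=P(354,137,.052);st=P(431,99,.018);o=posts.mean(0)
a=lambda v:np.degrees(np.arctan2(v[1],v[0]))%360
print(sp,st,o)
print([a(q-o) for q in posts],a(sp-o),a(st-o))
P=lambda x,y,z:pix2w('top',x+90,y+100,z=z)[:2]
hub=P(157,87,.047);sp=P(155,106,.052);print(hub,sp,a(sp-hub))
"
```

```text
[0.47283296 0.0657098 ] [0.38008885 0.07544938] [0.53895511 0.06165703]
[np.float64(221.04643917453117), np.float64(130.93923618784632), np.float64(40.96862653506758), np.float64(310.98663286730783)] 176.49260493650897 175.0381730873833
[0.53408909 0.06306054] [0.47169633 0.06827718] 175.22063312912854
```

The spool is within about 1.5° (roughly 2 mm) of the line to the stud, so I'm handing it in.

```bash
python3 -c "
from workcell import *
print(finish_job())"
```

```text
the job is handed in; nothing more can be done
None
```

I turned the turntable about 103° clockwise and handed the job in. The last camera check put the spool about 2 mm from the line to the stud (12 mm is allowed), and no verdict came back.

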